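# Swap the shield plate in the clip rack for the coil panels and lock them

## Task

Turn the clip rack's clamp knob to its open stop. Then draw the plain metal plate up out of the rack and stand it in an empty slot of the storage holder, and draw every coil panel out of the holder and push each fully home, upright, into a spring clip slot of its own in the rack (any slot). When all are in place turn the knob back to its closed stop, so that the keeper locks the panels; leave the blue tape roll and the orange meter where they lie.

Things in the scene. Friction and masses are not known exactly. Their poses are not given: they have to be found in the camera images.
- panel0: coil panel (two or three present, alike): clear plate 8 mm thick (x), white edging, flat copper coil, upright. Origin: middle of its underside; y along its width, z up. 100 wide, top edge at z 120; foot 120 wide up to z 22, so 10 mm shoulders; foot grooved to 5 thick from z 8 to 18 for the clips. 130 to 240 g. Same either way round. Grip its top edge across the thickness.
- panel1: coil panel (two or three present, alike): clear plate 8 mm thick (x), white edging, flat copper coil, upright. Origin: middle of its underside; y along its width, z up. 100 wide, top edge at z 120; foot 120 wide up to z 22, so 10 mm shoulders; foot grooved to 5 thick from z 8 to 18 for the clips. 130 to 240 g. Same either way round. Grip its top edge across the thickness.
- panel2: coil panel (two or three present, alike): clear plate 8 mm thick (x), white edging, flat copper coil, upright. Origin: middle of its underside; y along its width, z up. 100 wide, top edge at z 120; foot 120 wide up to z 22, so 10 mm shoulders; foot grooved to 5 thick from z 8 to 18 for the clips. 130 to 240 g. Same either way round. Grip its top edge across the thickness.
- shield: plain aluminium plate of the same outline as a coil panel (8 thick, 100 wide, top edge at z 120, foot 120 wide up to z 22), but no coil and no groove; starts fully home in the middle slot of the clip rack, comes out with a pull of 10 to 20 N. 250 g. Origin and axes as the panels.
- holder_slot0 (a point): holder slot 0: the point on the holder's floor (15 above the table) where the origin of a plate standing in it lies; axes as holder. Nothing springs here: a plate let go sinks to the floor.
- holder_slot1 (a point): holder slot 1: the point on the holder's floor (15 above the table) where the origin of a plate standing in it lies; axes as holder. Nothing springs here: a plate let go sinks to the floor.
- holder_slot2 (a point): holder slot 2: the point on the holder's floor (15 above the table) where the origin of a plate standing in it lies; axes as holder. Nothing springs here: a plate let go sinks to the floor.
- holder_slot3 (a point): holder slot 3: the point on the holder's floor (15 above the table) where the origin of a plate standing in it lies; axes as holder. Nothing springs here: a plate let go sinks to the floor.
- holder: storage holder, fixed: plywood base 250 (x) by 150 (y) by 15 mm; posts up to 63 above the table at |y| 35 to 55 leave four slots 10 wide (flaring to 22 at the top), 66 apart along x; rims at |y| 63 to 71 rise to 35. Panels stand in some of them, x along the holder's x, the rest are empty. Origin: underside centre; z up.
- clip_rack: clip rack, fixed: plywood base 250 (x) by 150 (y) by 15 mm, with three spring clip slots 75 apart along its x and a clamp knob beside them at y = +125. Origin: underside centre; z up. Panels go in from above with their x along the rack's x.
- clip_slot0 (a point): clip slot 0: where a fully home panel's origin lies, on the rack floor (15 above the table); axes as clip_rack. Guide posts (gap 10, opening to 22 at 48 above the floor; |y| 28 to 44); sprung steel leaves flare to a 20 mm mouth at height 38, |y| < 20. A panel let go stops about 16 mm short; a straight push of 6 to 15 N snaps it home. Rims at |y| 63 leave the foot 3 mm each side.
- clip_slot1 (a point): clip slot 1: where a fully home panel's origin lies, on the rack floor (15 above the table); axes as clip_rack. Guide posts (gap 10, opening to 22 at 48 above the floor; |y| 28 to 44); sprung steel leaves flare to a 20 mm mouth at height 38, |y| < 20. A panel let go stops about 16 mm short; a straight push of 6 to 15 N snaps it home. Rims at |y| 63 leave the foot 3 mm each side.
- clip_slot2 (a point): clip slot 2: where a fully home panel's origin lies, on the rack floor (15 above the table); axes as clip_rack. Guide posts (gap 10, opening to 22 at 48 above the floor; |y| 28 to 44); sprung steel leaves flare to a 20 mm mouth at height 38, |y| < 20. A panel let go stops about 16 mm short; a straight push of 6 to 15 N snaps it home. Rims at |y| 63 leave the foot 3 mm each side.
- clamp_knob (a joint): clamp knob, upright axis, rad: 0 closed stop (locked), 1.45 open stop (free); grows counterclockwise seen from above. Turns with about 0.06 N m and stays where left. It carries the keeper plate with it.
- knob_grip (a point): on the knob's axis, at the middle height of its black wing: a bar 60 long, 14 thick, 34 high, whose top is 12 above this point (87 above the table) and bottom 22 below. x along the wing (which lies along the rack's x at joint value 0 and turns with the knob), z up.
- keeper (a joint): keeper plate, m: 0 locked, about 0.0135 free; the knob moves it along the rack's y (9.3 mm per rad). Aluminium, 200 long, 25 to 31 above the rack floor; its edge lies at rack y = 53 locked (over the panels' shoulders) and 66 free. Locked it bars the slots; a panel not home stops it.
- tape_roll: blue roll 64 across, 24 high, lying on the bench, to be left alone. Origin: underside centre.
- multimeter: orange meter 150 x 80 x 42 lying on the bench, to be left alone. Origin: underside centre.
Things that resemble listed ones, but are neither listed nor needed, are in the scene too. Of the things shaped like the shield, the aluminium one is meant.

How it is judged:
By the outcome, as a careful person would: the job done as asked, in the order asked, and still so for the second after the job is handed in, with the robot touching nothing.
Of panel0, panel1, panel2 only 2 to 3 are there at a start; the rules pass over those that are not, and their reading is None.
At some moment in a run one of panel0, panel1, panel2, shield may be knocked a few centimetres aside while the robot is not near it.
Once in a run the grip may slacken for a moment while it holds something.
It also fails if it takes over 208 s, if anything falls off the work surface, if the arm or the gripper's body presses on something with over 40 N, if the wrist force passes 120 N, or if a joint passes its speed limit or range.

## Robot

A 7-joint arm with a two-finger parallel gripper is mounted at the origin on the work surface. World frame = base frame: x ahead of the robot, y to its left, z up, the work surface at z = 0. Lengths are in m, angles in rad, forces in N, time in s.
With the tool pointing down it reaches from about 0.425 to 0.925 m from the base axis. Payload 6.8 kg.
Tool frame: the origin (TCP) lies at the very end of the fingers, on their centre line; the grasp point (between the pads) lies 19 mm behind it; z points along the fingers, y is the line along which they close (so a half turn about z gives the same grasp; the last joint's range is limited). The gripper opens to 85 mm and grips with 20 to 120 N. Pads are 22 mm wide; open, the fingers measure 114 mm over their backs; the gripper's body (76 mm by 85 mm) begins 54 mm behind the grasp point. The pads swing forward as they close: fully open they stand 13 mm farther back than shut.
Start: joints at [1.116, 0.477, 0.022, 1.555, -0.011, 1.109, -0.083], TCP at [0.229, -0.635, 0.231] pointing down, gripper open.
Joint ranges: [-2.96, 2.96], [-0.34, 2.1], [-1.41, 1.46], [0.24, 2.44], [-1.37, 4.51], [0.17, 1.92], [-2.96, 2.96]. Speed limits (rad/s): [2.39, 2.39, 3.14, 3.14, 3.14, 3.14, 3.14].

## Interface

Orientations are given as a rotation vector (axis times angle).
In Python, from bench import get_obs, viewer, r gives the robot as it stands. The module is installed in compiled form; this text tells all that it offers.
- The arm moves only by the tool play_rows, never from a script. Its argument "commands" is a list that holds one entry, the list of rows, each a list of 5 numbers: the gripper's target within -1 to 1 (shut at 1, half-way at 0, fully open at -1), then the shift along the tool's x, y, z scaled (see below), then the turn about the tool's z scaled (see below). A call has 1 to 12 rows; each row is the pose to reach, as a shift and turn from the pose commanded when the call began, along the tool's axes at that moment; what a row does not reach only later rows make up. The controller multiplies each number of a shift by 0.2 m and each number of a turn by pi/2 rad. A row lasts 1/12 s, in which the tool goes at most 41.7 mm and 7.16 degrees, less where a joint would pass 70% of its speed; a pose out of reach is approached as far as the arm can. A call with a number of a shift or a turn outside -1 to 1 is refused whole. A call with a gripper value outside its range is refused whole. The fingers move at their own pace and stop on an object; "grip_force" is the grip in N (left out, the last holds). Time passes only in rows, so rows that repeat a pose let the fingers close. It gives the time, the measured TCP pose, the force, the opening and the grip force at its end, in the units of the state.
- get_obs(): the state, without advancing time (a new reading comes with each control period).
- viewer.grab_frame(name): name is "side" or "top"; returns a dict with "pixels" (400x640x3 uint8, red, green, blue), "fovy" (degrees; the focal length in pixels is half the picture's height over the tangent of half this angle, whatever the lens; pixels are square), "cx", "cy" (the principal point, pixels), "distortion" ([k1, k2, p1, p2, k3] as OpenCV has them; the pictures are not rectified), "world_to_cam" (4x4, takes a point from world to camera coordinates). Camera axes: x right, y up, looking along -z (the intrinsics and any distortion apply to the point x, -y, -z); pixel columns grow to the right and rows downward; lengths in m; the calibration is good to about 2 mm. A picture is of the moment at which its call begins. There is no depth.
- r.hand_in(): hands the job in; it is judged then, once.
Trained networks look in a picture, given as the dict that the camera call returned (one of the last four; its "shot" number tells which), for a name from the list of things; names that differ only in an ending like _2 or _b are one class to them, and where a whole thing is asked for, a point or a joint stands for the part that bears it (a point fixed in the world has none). Each returns a list of dicts, best first, with "score" (0 to 1); they miss things now and then, are a little off and sometimes report something else, mostly with a low value. They report only what shows in the picture. A call takes as long as a camera call. They do not tell look-alikes from the thing itself.
- viewer.trace(picture, thing): "pixels" (400x640 bool, what is visible of it) and "rect" ([left, top, right, bottom] in pixels, round what is visible of it).
The state is a dict: "clock": time; "joints": joint angles; "qvel": joint speeds; "tau": joint torques, N m; "tcp_pos": TCP position; "orientation": TCP orientation; "contact_force": force on the tool from outside, world axes, zero at the start; "moment": the same for the moment, N m; "grip_width": finger opening in m; "gripper_force": force on a finger pad.
Only numpy, scipy, OpenCV 4.12 (cv2) and the standard library are available. Lean on these libraries where they do the work, as an engineer would, in place of code of your own. Each camera call takes 0.05 s, during which the arm holds its last target. There are 200 camera calls.

## Working session

There is one attempt and no reset: what is moved stays moved. The work goes in short steps, Python scripts to look and compute and a tool call to move; the robot and the scene stay as the last step left them, time stands still between calls to the robot, and variables do not carry over. Pictures are saved under pics/ and viewed, at most 14 in all, crops included, and the job is handed in when it is done.

Besides the shell and the picture viewer there is one more tool, called by a JSON object that holds its "name" and its "arguments". play_rows: Moves the arm, as the interface text tells. Shifts and turns lie within -1 to 1; 1 stands for 0.2 m of shift or pi/2 rad of turn. Its arguments: {"type":"object","properties":{"commands":{"type":"array","items":{"type":"array","items":{"type":"array","items":{"type":"number","minimum":-1,"maximum":1}}}},"grip_force":{"type":"number"}},"required":["commands"]}

```bash
mkdir -p pics; ls
cat > h.py <<'E'
from bench import get_obs, viewer, r
import numpy as np, cv2
from scipy.spatial.transform import Rotation as R
def K(f):
    fl=200/np.tan(np.radians(f["fovy"])/2)
    return np.array([[fl,0,f["cx"]],[0,fl,f["cy"]],[0,0,1.]]),np.array(f["distortion"],float)
F=np.diag([1,-1,-1.])
def proj(f,P):
    k,d=K(f);W=np.array(f["world_to_cam"]);P=np.atleast_2d(P)
    C=(P@W[:3,:3].T+W[:3,3])@F
    return cv2.projectPoints(C,np.zeros(3),np.zeros(3),k,d)[0][:,0]
def back(f,uv,z):
    k,d=K(f);W=np.array(f["world_to_cam"])
    n=cv2.undistortPoints(np.array(uv,float).reshape(-1,1,2),k,d)[:,0]
    D=(np.c_[n,np.ones(len(n))]@F)@W[:3,:3]
    o=-W[:3,:3].T@W[:3,3]
    return o+D*((z-o[2])/D[:,2])[:,None]
def grab(n,save=None):
    f=viewer.grab_frame(n)
    if save: cv2.imwrite(f"pics/{save}.png",f["pixels"][:,:,::-1])
    return f
E
python3 - <<'E'
from h import *
for n in("top","side"):
    f=grab(n,n+"0")
    W=np.array(f["world_to_cam"]);print(n,f["fovy"],f["cx"],f["cy"],f["distortion"],-W[:3,:3].T@W[:3,3])
    for t in("panel0","shield","holder","clip_rack","clamp_knob","keeper","tape_roll","multimeter"):
        print(t,[(round(d["score"],2),[int(x) for x in d["rect"]]) for d in viewer.trace(f,t)])
o=get_obs();print(o["tcp_pos"],o["orientation"],o["contact_force"],o["grip_width"])
print(R.from_rotvec(o["orientation"]).as_matrix())
E
```

```text
pics
top 53.96842664876214 322.6691568949549 200.48083903932758 [-0.07609088  0.          0.          0.          0.        ] [0.53585096 0.05004561 0.89843791]
panel0 [(0.87, [414, 247, 480, 254]), (0.65, [410, 274, 476, 291])]
shield [(0.77, [221, 235, 279, 244]), (0.63, [215, 109, 260, 157])]
holder [(0.87, [398, 174, 477, 297])]
clip_rack [(0.97, [175, 182, 295, 303]), (0.44, [399, 176, 476, 294])]
clamp_knob [(0.78, [182, 216, 203, 245])]
keeper [(0.82, [198, 188, 236, 281])]
tape_roll [(0.85, [301, 237, 332, 263])]
multimeter [(0.77, [285, 122, 355, 173])]
side 57.916448372477326 315.8402540916643 193.7834812627296 [-0.01238586  0.          0.          0.          0.        ] [ 0.17957901 -0.37505585  0.80256932]
panel0 [(0.84, [359, 241, 401, 303]), (0.63, [338, 259, 376, 323])]
shield [(0.98, [289, 112, 327, 143]), (0.77, [244, 151, 274, 199]), (0.32, [208, 137, 310, 230])]
holder [(0.9, [323, 226, 443, 335])]
clip_rack [(0.78, [208, 141, 309, 227]), (0.21, [276, 207, 303, 235])]
clamp_knob [(0.6, [222, 139, 244, 158]), (0.4, [216, 147, 273, 184])]
keeper [(0.57, [214, 151, 276, 185])]
tape_roll [(0.88, [276, 209, 304, 233])]
multimeter []
[ 0.22942494 -0.63483853  0.2313433 ] [3.09443464e+00 5.41995567e-01 5.18694671e-05] [ 0.40970914 -0.20820549  0.56121081] 0.08543372850345551
[[ 9.40470014e-01  3.39876670e-01  4.12985596e-05]
 [ 3.39876672e-01 -9.40470013e-01 -4.43855280e-05]
 [ 2.37544515e-05  5.57796752e-05 -9.99999998e-01]]
```

View pics/top0.png

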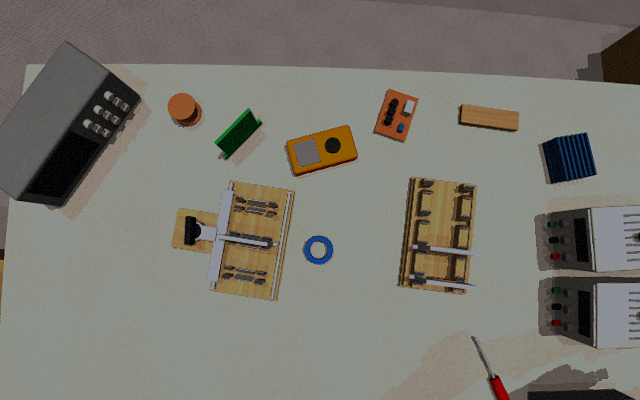

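View pics/side0.png

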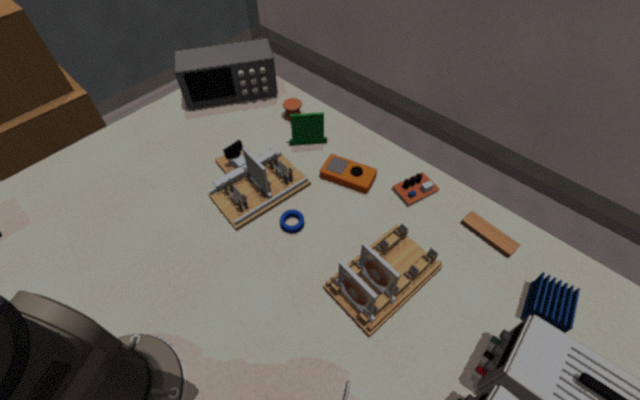

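Two coil panels stand in the holder (top image ≈(443,250) and (443,282)). The shield is in the rack's middle slot (≈(248,240)) and the knob is at (192,231). The green plate near (238,133) is a look-alike. I'll zoom in for poses.

Run:
```python
import cv2
im=cv2.imread("pics/top0.png")
for n,(x,y,w,h) in dict(rack=(165,170,140,140),hold=(385,165,110,140)).items():
    c=cv2.resize(im[y:y+h,x:x+w],None,fx=4,fy=4,interpolation=cv2.INTER_CUBIC)
    for i in range(0,w,20): cv2.putText(c,str(x+i),(i*4,10),0,.35,(0,0,255)); cv2.line(c,(i*4,0),(i*4,h*4),(0,0,255),1) if i%20==0 and 0 else None; cv2.line(c,(i*4,12),(i*4,20),(0,0,255),1)
    for j in range(0,h,20): cv2.putText(c,str(y+j),(0,j*4+4),0,.35,(255,0,0)); cv2.line(c,(24,j*4),(34,j*4),(255,0,0),1)
    cv2.imwrite(f"pics/{n}.png",c)
```

```text
(no output)
```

View pics/rack.png

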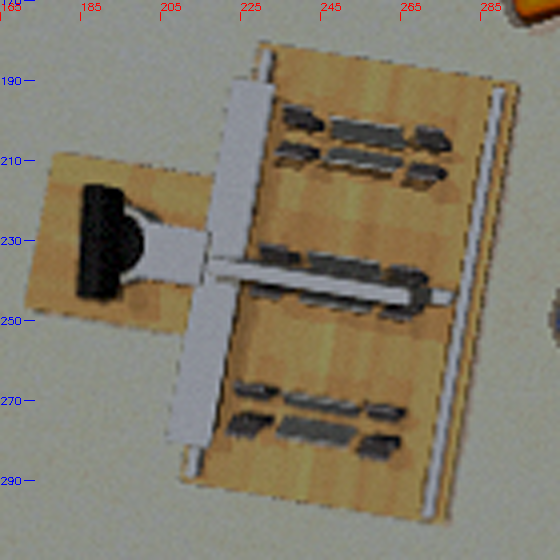

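View pics/hold.png

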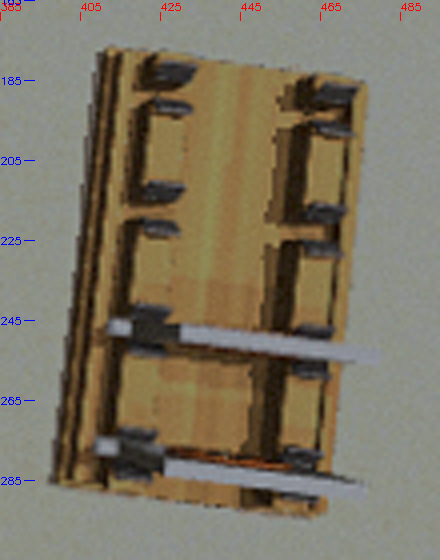

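```bash
cat > fit.py <<'E'
from h import *
from scipy.optimize import least_squares
def fit(f,L,U,x0):
    L=np.array(L);U=np.array(U)
    def P(p):
        c,s=np.cos(p[2]),np.sin(p[2])
        return np.c_[p[0]+c*L[:,0]-s*L[:,1],p[1]+s*L[:,0]+c*L[:,1],L[:,2]]
    s=least_squares(lambda p:(proj(f,P(p))-U).ravel(),x0,loss="soft_l1")
    return s.x,(proj(f,P(s.x))-U).round(1).tolist()
E
python3 - <<'E'
from fit import *
f=grab("top")
q=lambda o,p:[(o[0]+a/4,o[1]+b/4) for a,b in p]
rk=[(.125,.075,.015),(.125,-.075,.01),(-.125,-.075,.01),(-.125,.075,.015),(0,.05,.135),(0,-.05,.135),(0,-.06,.037),(.1,.053,.046),(-.1,.053,.046)]
ru=q((165,170),[(258,42),(518,85),(448,522),(180,482),(207,266),(410,297),(454,298),(274,84),(210,445)])
g=back(f,[(252,240)],.015)[0]
rp,e=fit(f,rk,ru,[g[0],g[1],-.1]);print("rack",rp.round(4),e)
hk=[(.125,.075,.007),(.125,-.075,.015),(-.125,-.075,.015),(-.125,.075,.007),(-.033,.05,.135),(-.033,-.05,.135),(-.099,.05,.135),(-.099,-.05,.135),(-.033,.06,.037),(-.099,.06,.037)]
hu=q((385,165),[(108,48),(368,82),(327,517),(50,485),(180,332),(382,355),(165,462),(365,490),(107,327),(94,445)])
g=back(f,[(438,236)],.015)[0]
hp,e=fit(f,hk,hu,[g[0],g[1],-.1]);print("hold",hp.round(4),e)
def w(p,l): c,s=np.cos(p[2]),np.sin(p[2]);return (p[0]+c*l[0]-s*l[1],p[1]+s*l[0]+c*l[1])
print("clips",[np.round(w(rp,(x,0)),4) for x in(-.075,0,.075)],"knob",np.round(w(rp,(0,.125)),4))
print("hslots",[np.round(w(hp,(x,0)),4) for x in(-.099,-.033,.033,.099)])
# wing check
print(proj(f,[(*w(rp,(a,.125+b)),.087) for a in(-.03,.03) for b in(-.007,.007)]).round(1))
for t,z in(("tape_roll",.024),("multimeter",.042)):
    m=viewer.trace(f,t)
    if m: r_=m[0]["rect"];print(t,back(f,[(r_[0],r_[1]),(r_[2],r_[3])],z)[:,:2].round(3).tolist())
s=grab("side")
print("side shield top",proj(s,[(*w(rp,(0,y)),.135) for y in(.05,-.05)]).round(1),"panels",proj(s,[(*w(hp,(x,y)),.135) for x in(-.099,-.033) for y in(.05,-.05)]).round(1))
E
```

```text
rack [ 0.5307  0.1971 -0.1268] [[-0.1, -0.1], [-0.0, -0.5], [-0.4, 0.4], [-0.0, -0.1], [0.1, -0.4], [0.0, -0.0], [-0.7, -0.1], [0.5, -0.0], [0.6, 1.1]]
hold [ 0.5535 -0.2223 -0.1124] [[-0.4, -0.2], [-0.9, -0.0], [-2.1, 0.3], [0.9, -0.7], [0.2, -0.5], [-0.6, 0.5], [-0.0, 0.9], [0.0, 0.5], [1.4, -0.7], [1.0, -0.2]]
clips [array([0.4564, 0.2066]), array([0.5307, 0.1971]), array([0.6051, 0.1876])] knob [0.5466 0.3211]
hslots [array([ 0.4551, -0.2112]), array([ 0.5207, -0.2186]), array([ 0.5862, -0.226 ]), array([ 0.6518, -0.2334])]
[[188.2 245.5]
 [181.6 244.4]
 [193.4 216.8]
 [186.8 215.8]]
tape_roll [[0.546, 0.076], [0.482, 0.018]]
multimeter [[0.788, 0.134], [0.681, -0.032]]
side shield top [[242.8 147.7]
 [264.  169.2]] panels [[340.1 262.1]
 [375.2 297.9]
 [363.1 244. ]
 [398.5 277.3]]
```

Create go.py:
```python
import sys
from h import *
# usage: go.py x y z yaw -> tool shifts (units) from the measured pose
o=get_obs();M=R.from_rotvec(o["orientation"]).as_matrix();p=np.array(o["tcp_pos"]);yaw=np.arctan2(M[1,0],M[0,0])
print("t",round(o["clock"],1),"p",p.round(4),"yaw",yaw.round(4),"F",np.round(o["contact_force"],1),"w",round(o["grip_width"],4),"g",round(o["gripper_force"],1),"j",np.round(o["joints"],2))
if len(sys.argv)>4:
    x,y,z,w=map(float,sys.argv[1:5]);d=M.T@(np.array([x,y,z])-p)/.2
    print("shift",d.round(4),"turn",round(-(w-yaw)/(np.pi/2),4))
```

```text
(no output)
```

{"name": "play_rows", "arguments": {"commands": [[[-1, 0.96, -0.45, 0, 0.221], [-1, 0.96, -0.45, 0, 0.221], [-1, 0.96, -0.45, 0, 0.221], [-1, 0.96, -0.45, 0, 0.221], [-1, 0.96, -0.45, 0, 0.221], [-1, 0.96, -0.45, 0, 0.221], [-1, 0.96, -0.45, 0, 0.221], [-1, 0.96, -0.45, 0, 0.221]]], "grip_force": 80}}

```text
clock: 1.77
tcp_pos: [0.3793, -0.4851, 0.2314]
orientation: [3.141, 0.001, -0.0]
contact_force: [0.2, 0.4, -0.0]
grip_width: 0.0856
gripper_force: 0.0
```

{"name": "play_rows", "arguments": {"commands": [[[-1, 0.2, -1, 0, 0], [-1, 0.2, -1, 0, 0], [-1, 0.2, -1, 0, 0], [-1, 0.2, -1, 0, 0], [-1, 0.2, -1, 0, 0], [-1, 0.2, -1, 0, 0], [-1, 0.2, -1, 0, 0], [-1, 0.2, -1, 0, 0]]]}}

```text
clock: 2.43
tcp_pos: [0.4186, -0.287, 0.2315]
orientation: [3.14, -0.005, 0.0]
contact_force: [-0.2, -0.4, 1.0]
grip_width: 0.0854
gripper_force: 0.0
```

{"name": "play_rows", "arguments": {"commands": [[[-1, 0.2, -1, 0, 0], [-1, 0.2, -1, 0, 0], [-1, 0.2, -1, 0, 0], [-1, 0.2, -1, 0, 0], [-1, 0.2, -1, 0, 0], [-1, 0.2, -1, 0, 0], [-1, 0.2, -1, 0, 0], [-1, 0.2, -1, 0, 0]]]}}

```text
clock: 3.1
tcp_pos: [0.4596, -0.0874, 0.2312]
orientation: [3.141, -0.006, -0.0]
contact_force: [-0.6, -1.2, 0.5]
grip_width: 0.0852
gripper_force: 0.0
```

{"name": "play_rows", "arguments": {"commands": [[[-1, 0.2, -1, 0, 0], [-1, 0.2, -1, 0, 0], [-1, 0.2, -1, 0, 0], [-1, 0.2, -1, 0, 0], [-1, 0.2, -1, 0, 0], [-1, 0.2, -1, 0, 0], [-1, 0.2, -1, 0, 0], [-1, 0.2, -1, 0, 0]]]}}

```text
clock: 3.77
tcp_pos: [0.5002, 0.1122, 0.2308]
orientation: [3.14, -0.006, -0.001]
contact_force: [-0.6, -0.9, 0.7]
grip_width: 0.0853
gripper_force: 0.0
```

```bash
python3 go.py 0.5466 0.3211 0.17 0
```

```text
t 3.8 p [0.5002 0.1122 0.2308] yaw -0.0041 F [-0.6 -0.9  0.7] w 0.0853 g 0.0 j [-0.03  0.23 -0.36  1.92  0.1   1.01 -2.01]
shift [ 0.2281 -1.0458  0.3027] turn -0.0026
```

{"name": "play_rows", "arguments": {"commands": [[[-0.2, 0.232, -1, 0.2, 0], [-0.2, 0.232, -1, 0.2, 0], [-0.2, 0.232, -1, 0.2, 0], [-0.2, 0.232, -1, 0.2, 0], [-0.2, 0.232, -1, 0.2, 0], [-0.2, 0.232, -1, 0.2, 0], [-0.2, 0.232, -1, 0.2, 0], [-0.2, 0.232, -1, 0.2, 0]]]}}

```text
clock: 4.43
tcp_pos: [0.5473, 0.3118, 0.1907]
orientation: [3.139, -0.006, -0.001]
contact_force: [0.3, -0.6, -0.7]
grip_width: 0.0512
gripper_force: 0.0
```

```bash
python3 go.py 0.5466 0.3211 0.058 0
```

```text
t 4.4 p [0.5473 0.3118 0.1907] yaw -0.004 F [ 0.3 -0.6 -0.7] w 0.0512 g 0.0 j [-0.33  0.47 -0.39  1.69  0.21  1.02 -2.36]
shift [-0.0033 -0.0479  0.6634] turn -0.0025
```

{"name": "play_rows", "arguments": {"commands": [[[-0.2, 0, -0.048, 0.2, 0], [-0.2, 0, -0.048, 0.35, 0], [-0.2, 0, -0.048, 0.45, 0], [-0.2, 0, -0.048, 0.55, 0], [-0.2, 0, -0.048, 0.62, 0], [-0.2, 0, -0.048, 0.66, 0], [-0.2, 0, -0.048, 0.66, 0], [-0.2, 0, -0.048, 0.66, 0]]], "grip_force": 30}}

```text
clock: 5.1
tcp_pos: [0.5468, 0.3238, 0.06]
orientation: [3.141, -0.003, 0.001]
contact_force: [-0.2, -0.3, 0.4]
grip_width: 0.0512
gripper_force: 0.0
```

{"name": "play_rows", "arguments": {"commands": [[[1, 0, 0, 0, 0], [1, 0, 0, 0, 0], [1, 0, 0, 0, 0], [1, 0, 0, 0, 0], [1, 0, 0, 0, 0], [1, 0, 0, 0, 0], [1, 0, 0, 0, 0], [1, 0, 0, 0, 0], [1, 0, 0, 0, 0], [1, 0, 0, 0, 0]]]}}

```text
clock: 5.93
tcp_pos: [0.5468, 0.3224, 0.0606]
orientation: [3.139, -0.003, 0.001]
contact_force: [-2.4, -6.8, 8.8]
grip_width: 0.014
gripper_force: 32.2
```

```bash
python3 - <<'E'
from h import *
f=grab("top","k1"); cv2.imwrite("pics/k1c.png",cv2.resize(cv2.imread("pics/k1.png")[170:310,140:310],None,fx=4,fy=4))
print(get_obs()["moment"])
E
python3 go.py
```

```text
[-1.28032502  0.42657972  0.06457552]
t 6.0 p [0.5468 0.3224 0.0606] yaw -0.0017 F [-1.6 -6.1  8.7] w 0.0133 g 32.2 j [-0.38  0.63 -0.35  1.76  0.29  0.8  -2.44]
```

View pics/k1c.png

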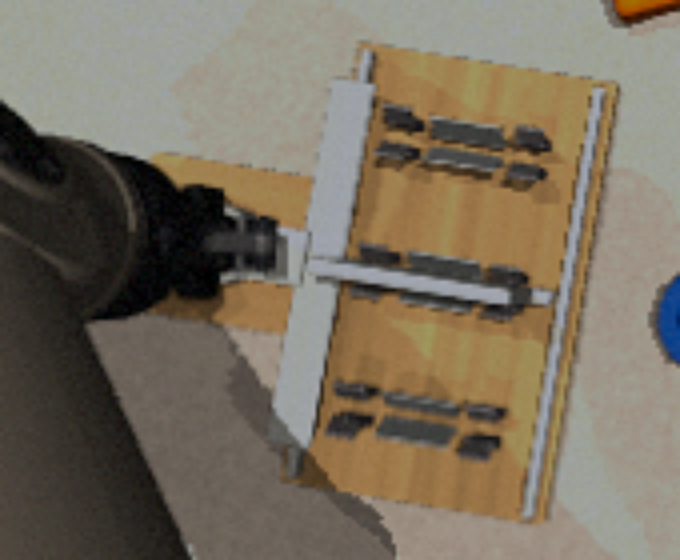

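Wing gripped (14 mm opening). Next I turn it counterclockwise toward open.

{"name": "play_rows", "arguments": {"commands": [[[1, 0, 0, 0, -0.06], [1, 0, 0, 0, -0.12], [1, 0, 0, 0, -0.18], [1, 0, 0, 0, -0.24], [1, 0, 0, 0, -0.3], [1, 0, 0, 0, -0.36], [1, 0, 0, 0, -0.42], [1, 0, 0, 0, -0.48], [1, 0, 0, 0, -0.54], [1, 0, 0, 0, -0.6], [1, 0, 0, 0, -0.66], [1, 0, 0, 0, -0.72]]]}}

```text
clock: 6.98
tcp_pos: [0.547, 0.3221, 0.0606]
orientation: [2.647, 1.684, -0.002]
contact_force: [-2.7, -6.9, 9.4]
grip_width: 0.0133
gripper_force: 32.3
```

```bash
python3 go.py; python3 -c "
from h import *
print(get_obs()['moment'])"
```

```text
t 7.0 p [0.547  0.3221 0.0606] yaw 1.1331 F [-2.7 -6.9  9.4] w 0.0133 g 32.3 j [-0.19  0.69 -0.62  1.75  0.51  0.87 -1.48]
[-1.49927789  0.57647323 -0.04246991]
```

{"name": "play_rows", "arguments": {"commands": [[[1, 0, 0, 0, -0.04], [1, 0, 0, 0, -0.08], [1, 0, 0, 0, -0.11], [1, 0, 0, 0, -0.13], [1, 0, 0, 0, -0.15], [1, 0, 0, 0, -0.15], [1, 0, 0, 0, -0.15]]]}}

```text
clock: 7.57
tcp_pos: [0.5472, 0.3222, 0.0607]
orientation: [2.439, 1.976, -0.002]
contact_force: [-3.0, -7.0, 9.4]
grip_width: 0.0135
gripper_force: 46.8
```

```bash
python3 go.py; python3 -c "
from h import *
print(get_obs()['moment'])"
```

```text
t 7.6 p [0.5472 0.3222 0.0607] yaw 1.3617 F [-3.  -7.   9.4] w 0.0135 g 46.8 j [-0.16  0.71 -0.67  1.75  0.55  0.89 -1.28]
[-1.37583531  0.53560111 -0.95570245]
```

{"name": "play_rows", "arguments": {"commands": [[[-0.2, 0, 0, 0, -0.15], [-0.2, 0, 0, 0, -0.02], [-0.2, 0, 0, 0, 0], [-0.2, 0, 0, 0, 0], [-0.2, 0, 0, 0, 0], [-0.2, 0, 0, -0.2, 0], [-0.2, 0, 0, -0.75, 0], [-0.2, 0, 0, -0.75, 0], [-0.2, 0, 0, -0.75, 0], [-0.2, 0, 0, -0.75, 0], [-0.2, 0, 0, -0.75, 0]]]}}

```text
clock: 8.48
tcp_pos: [0.547, 0.3253, 0.2115]
orientation: [2.435, 1.983, 0.006]
contact_force: [0.4, 0.3, -1.3]
grip_width: 0.0512
gripper_force: 0.0
```

```bash
python3 go.py 0.5307 0.1971 0.19 1.444
```

```text
t 8.5 p [0.547  0.3253 0.2115] yaw 1.367 F [ 0.4  0.3 -1.3] w 0.0512 g 0.0 j [-0.09  0.54 -0.77  1.64  0.41  1.13 -1.17]
shift [-0.6445  0.0497  0.106 ] turn -0.049
```

{"name": "play_rows", "arguments": {"commands": [[[-0.2, -0.645, 0.05, 0.106, -0.049], [-0.2, -0.645, 0.05, 0.106, -0.049], [-0.2, -0.645, 0.05, 0.106, -0.049], [-0.2, -0.645, 0.05, 0.106, -0.049], [-0.2, -0.645, 0.05, 0.106, -0.049], [-0.2, -0.645, 0.05, 0.106, -0.049], [-0.2, -0.645, 0.05, 0.106, -0.049]]]}}

```text
clock: 9.07
tcp_pos: [0.5294, 0.1977, 0.1878]
orientation: [-2.356, -2.077, -0.0]
contact_force: [-0.3, 0.7, 0.1]
grip_width: 0.0508
gripper_force: 0.0
```

```bash
python3 go.py 0.5307 0.1971 0.098 1.444
python3 - <<'E'
from h import *
f=grab("top","k2"); s=grab("side","k2s")
a=cv2.resize(cv2.imread("pics/k2.png")[170:310,160:310],None,fx=2.6,fy=2.6);b=cv2.resize(cv2.imread("pics/k2s.png")[110:250,190:340],None,fx=2.6,fy=2.6)
cv2.imwrite("pics/k2c.png",np.hstack([a,b]))
E
```

```text
t 9.1 p [0.5294 0.1977 0.1878] yaw 1.4451 F [-0.3  0.7  0.1] w 0.0508 g 0.0 j [ 0.15  0.46 -0.8   1.83  0.38  1.02 -0.93]
shift [-0.0028  0.0072  0.4492] turn 0.0007
```

View pics/k2c.png

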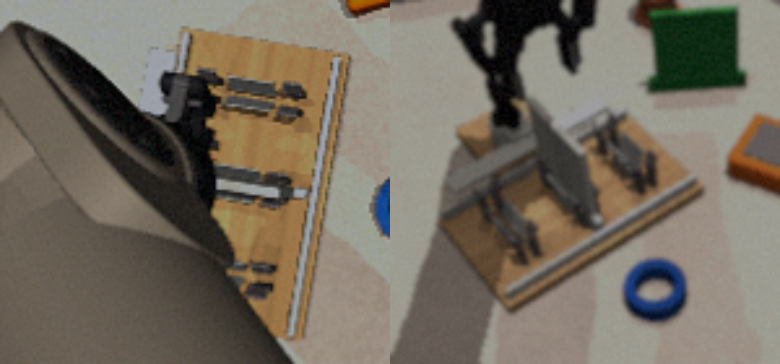

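{"name": "play_rows", "arguments": {"commands": [[[-0.2, 0, 0.007, 0.1, 0], [-0.2, 0, 0.007, 0.2, 0], [-0.2, 0, 0.007, 0.28, 0], [-0.2, 0, 0.007, 0.35, 0], [-0.2, 0, 0.007, 0.41, 0], [-0.2, 0, 0.007, 0.45, 0], [-0.2, 0, 0.007, 0.45, 0], [-0.2, 0, 0.007, 0.45, 0]]], "grip_force": 80}}

```text
clock: 9.83
tcp_pos: [0.5311, 0.1965, 0.0981]
orientation: [-2.358, -2.076, 0.0]
contact_force: [0.4, 0.8, 0.0]
grip_width: 0.0512
gripper_force: 0.0
```

{"name": "play_rows", "arguments": {"commands": [[[1, 0, 0, 0, 0], [1, 0, 0, 0, 0], [1, 0, 0, 0, 0], [1, 0, 0, 0, 0], [1, 0, 0, 0, 0], [1, 0, 0, 0, 0], [1, 0, 0, 0, 0], [1, 0, 0, 0, 0], [1, 0, 0, 0, 0], [1, 0, 0, 0, 0]]]}}

```text
clock: 10.67
tcp_pos: [0.5314, 0.1962, 0.0989]
orientation: [2.358, 2.075, 0.001]
contact_force: [-1.6, -1.0, 5.6]
grip_width: 0.0071
gripper_force: 78.7
```

```bash
python3 go.py
```

```text
t 10.7 p [0.5314 0.1962 0.0989] yaw 1.4429 F [-1.6 -1.   5.6] w 0.0071 g 78.7 j [ 0.09  0.57 -0.73  1.89  0.49  0.87 -1.02]
```

{"name": "play_rows", "arguments": {"commands": [[[1, 0, 0, -0.03, 0], [1, 0, 0, -0.06, 0], [1, 0, 0, -0.09, 0], [1, 0, 0, -0.13, 0], [1, 0, 0, -0.18, 0], [1, 0, 0, -0.25, 0], [1, 0, 0, -0.35, 0], [1, 0, 0, -0.5, 0], [1, 0, 0, -0.65, 0], [1, 0, 0, -0.78, 0], [1, 0, 0, -0.78, 0], [1, 0, 0, -0.78, 0]]]}}

```text
clock: 11.67
tcp_pos: [0.5319, 0.197, 0.2569]
orientation: [2.357, 2.074, 0.007]
contact_force: [-0.0, -0.5, -3.4]
grip_width: 0.007
gripper_force: 79.6
```

```bash
python3 go.py 0.5862 -0.2260 0.255 1.4584;python3 - <<'E'
from h import *
f=grab("top","l1"); s=grab("side","l1s")
cv2.imwrite("pics/l1c.png",np.vstack([f["pixels"][150:350,100:500],s["pixels"][60:260,150:550]])[:,:,::-1])
for v in(f,s): print([(round(d["score"],2),[int(x) for x in d["rect"]]) for d in viewer.trace(v,"shield")])
E
```

```text
t 11.7 p [0.5319 0.197  0.2569] yaw 1.4434 F [-0.  -0.5 -3.4] w 0.007 g 79.6 j [ 0.19  0.39 -0.83  1.75  0.32  1.14 -0.87]
shift [-2.0631  0.538   0.0083] turn -0.0096
[(0.88, [213, 108, 262, 159]), (0.55, [236, 236, 268, 246])]
[(0.85, [232, 107, 268, 161]), (0.63, [287, 115, 328, 146])]
```

View pics/l1c.png

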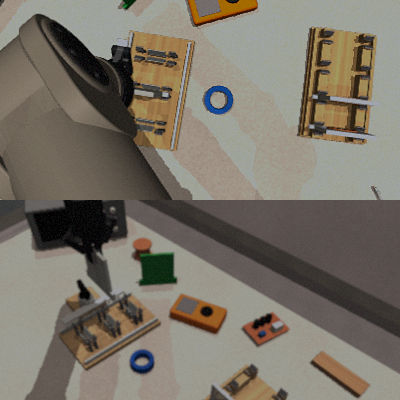

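{"name": "play_rows", "arguments": {"commands": [[[1, -0.3, 0.13, 0, 0], [1, -0.5, 0.22, 0, 0], [1, -0.7, 0.3, 0, 0], [1, -0.85, 0.36, 0, 0], [1, -0.98, 0.42, 0, -0.01], [1, -1, 0.43, 0, -0.01], [1, -1, 0.43, 0, -0.01], [1, -1, 0.43, 0, -0.01], [1, -1, 0.43, 0, -0.01]]]}}

```text
clock: 12.62
tcp_pos: [0.5903, -0.0116, 0.2534]
orientation: [-2.339, -2.095, 0.0]
contact_force: [0.9, 0.9, -2.0]
grip_width: 0.007
gripper_force: 81.0
```

{"name": "play_rows", "arguments": {"commands": [[[1, -0.2, 0.08, 0, 0], [1, -0.4, 0.17, 0, 0], [1, -0.6, 0.26, 0, 0], [1, -0.75, 0.33, 0, 0], [1, -0.88, 0.38, 0, 0], [1, -0.95, 0.42, 0, 0], [1, -1, 0.43, 0, 0], [1, -1, 0.43, 0, 0], [1, -1, 0.43, 0, 0], [1, -1, 0.43, 0, 0]]]}}

```text
clock: 13.45
tcp_pos: [0.6541, -0.2184, 0.2543]
orientation: [-2.338, -2.097, -0.001]
contact_force: [-0.1, 0.6, -2.3]
grip_width: 0.0067
gripper_force: 80.9
```

```bash
python3 go.py 0.6518 -0.2334 0.19 1.4584
```

```text
t 13.4 p [ 0.6541 -0.2184  0.2543] yaw 1.4626 F [-0.1  0.6 -2.3] w 0.0067 g 80.9 j [ 0.68  0.57 -0.69  1.45  0.37  1.25 -0.15]
shift [-0.0764 -0.0031  0.3215] turn 0.0027
```

{"name": "play_rows", "arguments": {"commands": [[[1, -0.076, -0.003, 0.1, 0.002], [1, -0.076, -0.003, 0.2, 0.002], [1, -0.076, -0.003, 0.3, 0.002], [1, -0.076, -0.003, 0.38, 0.002], [1, -0.076, -0.003, 0.4, 0.002], [1, -0.076, -0.003, 0.4, 0.002], [1, -0.076, -0.003, 0.4, 0.002], [1, -0.076, -0.003, 0.4, 0.002]]]}}

```text
clock: 14.12
tcp_pos: [0.6528, -0.2359, 0.1759]
orientation: [2.343, 2.09, 0.002]
contact_force: [0.2, 0.9, -2.2]
grip_width: 0.0072
gripper_force: 80.8
```

```bash
python3 go.py 0.6518 -0.2334 0.101 1.4584;python3 - <<'E'
from h import *
f=grab("top","m1"); s=grab("side","m1s")
a=cv2.resize(f["pixels"][160:310,380:500],None,fx=3,fy=3,interpolation=2);b=cv2.resize(s["pixels"][150:350,310:460],None,fx=2.25,fy=2.25,interpolation=2)
cv2.imwrite("pics/m1c.png",np.hstack([a,b])[:,:,::-1])
E
```

```text
t 14.1 p [ 0.6528 -0.2359  0.1759] yaw 1.4567 F [ 0.2  0.9 -2.2] w 0.0072 g 80.8 j [ 0.69  0.64 -0.66  1.52  0.42  1.12 -0.17]
shift [ 0.012  -0.0074  0.3745] turn -0.0011
```

View pics/m1c.png

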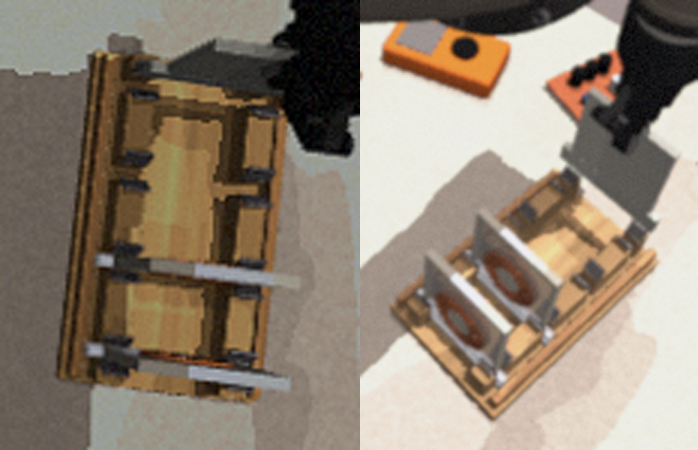

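{"name": "play_rows", "arguments": {"commands": [[[1, 0.012, -0.007, 0.05, 0], [1, 0.012, -0.007, 0.1, 0], [1, 0.012, -0.007, 0.15, 0], [1, 0.012, -0.007, 0.2, 0], [1, 0.012, -0.007, 0.24, 0], [1, 0.012, -0.007, 0.27, 0], [1, 0.012, -0.007, 0.3, 0], [1, 0.012, -0.007, 0.3, 0]]]}}

```text
clock: 14.88
tcp_pos: [0.6512, -0.2342, 0.1128]
orientation: [2.344, 2.09, 0.001]
contact_force: [5.2, -1.8, -4.3]
grip_width: 0.007
gripper_force: 80.3
```

```bash
python3 go.py 0.6518 -0.2334 0.101 1.4584
```

```text
t 14.9 p [ 0.6512 -0.2342  0.1128] yaw 1.4563 F [ 5.2 -1.8 -4.3] w 0.007 g 80.3 j [ 0.67  0.7  -0.63  1.57  0.46  1.02 -0.21]
shift [0.0041 0.0023 0.0592] turn -0.0013
```

{"name": "play_rows", "arguments": {"commands": [[[1, 0.004, 0.006, 0.02, 0], [1, 0.004, 0.006, 0.04, 0], [1, 0.004, 0.006, 0.055, 0], [1, 0.004, 0.006, 0.055, 0], [1, 0.004, 0.006, 0.055, 0]]]}}

```text
clock: 15.3
tcp_pos: [0.6518, -0.2335, 0.1026]
orientation: [-2.345, -2.09, 0.0]
contact_force: [4.3, -0.4, -3.5]
grip_width: 0.0069
gripper_force: 80.7
```

{"name": "play_rows", "arguments": {"commands": [[[0, 0, 0, 0, 0], [0, 0, 0, 0, 0], [0, 0, 0, 0, 0], [0, 0, 0, 0, 0], [0, 0, 0, 0, 0], [0, 0, 0, -0.1, 0], [0, 0, 0, -0.25, 0], [0, 0, 0, -0.45, 0], [0, 0, 0, -0.55, 0], [0, 0, 0, -0.55, 0], [0, 0, 0, -0.55, 0]]]}}

```text
clock: 16.22
tcp_pos: [0.6526, -0.2335, 0.2148]
orientation: [2.344, 2.088, 0.002]
contact_force: [-0.9, 0.1, -0.2]
grip_width: 0.0426
gripper_force: 0.0
```

```bash
python3 go.py 0.4551 -0.2112 0.20 1.4584;python3 - <<'E'
from h import *
s=grab("side","n1s")
for t in("shield","panel0"): print(t,[(round(d["score"],2),[int(x) for x in d["rect"]]) for d in viewer.trace(s,t)])
hp=(.5535,-.2223,-.1124)
def w(p,l): c,s_=np.cos(p[2]),np.sin(p[2]);return (p[0]+c*l[0]-s_*l[1],p[1]+s_*l[0]+c*l[1])
for x in(-.099,-.033,.099): print(proj(s,[(*w(hp,(x,y)),z) for y,z in((.05,.135),(-.05,.135),(.06,.015),(-.06,.015))]).round(0).tolist())
E
```

```text
t 16.2 p [ 0.6526 -0.2335  0.2148] yaw 1.4556 F [-0.9  0.1 -0.2] w 0.0426 g 0.0 j [ 0.69  0.61 -0.67  1.49  0.39  1.18 -0.16]
shift [-0.0029 -0.9942  0.0714] turn -0.0018
shield [(0.73, [398, 208, 442, 267])]
panel0 [(0.75, [359, 240, 402, 304]), (0.62, [338, 262, 375, 322])]
[[340.0, 262.0], [375.0, 298.0], [335.0, 284.0], [372.0, 323.0]]
[[363.0, 244.0], [399.0, 277.0], [356.0, 267.0], [393.0, 304.0]]
[[405.0, 211.0], [441.0, 240.0], [393.0, 236.0], [431.0, 269.0]]
```

{"name": "play_rows", "arguments": {"commands": [[[-0.2, -0.002, -0.664, 0.1, 0], [-0.2, -0.002, -0.664, 0.1, 0], [-0.2, -0.002, -0.664, 0.1, 0], [-0.2, -0.002, -0.664, 0.1, 0], [-0.2, -0.002, -0.664, 0.1, 0], [-0.2, -0.002, -0.664, 0.1, 0], [-0.2, -0.002, -0.664, 0.1, 0]]]}}

```text
clock: 16.95
tcp_pos: [0.5212, -0.2187, 0.1931]
orientation: [2.345, 2.09, 0.002]
contact_force: [0.2, -0.2, -0.1]
grip_width: 0.0513
gripper_force: 0.0
```

```bash
python3 go.py 0.5207 -0.2186 0.099 1.4584
```

```text
t 16.9 p [ 0.5212 -0.2187  0.1931] yaw 1.4557 F [ 0.2 -0.2 -0.1] w 0.0513 g 0.0 j [ 0.85  0.43 -0.72  1.82  0.33  1.01 -0.12]
shift [-2.000e-04 -3.200e-03  4.707e-01] turn -0.0017
```

{"name": "play_rows", "arguments": {"commands": [[[-0.2, 0, -0.001, 0.1, 0], [-0.2, 0, -0.001, 0.2, 0], [-0.2, 0, -0.001, 0.28, 0], [-0.2, 0, -0.001, 0.36, 0], [-0.2, 0, -0.001, 0.42, 0], [-0.2, 0, -0.001, 0.465, 0], [-0.2, 0, -0.001, 0.465, 0], [-0.2, 0, -0.001, 0.465, 0]]]}}

```text
clock: 17.62
tcp_pos: [0.5204, -0.2183, 0.1]
orientation: [-2.345, -2.09, -0.001]
contact_force: [-0.5, -0.6, 0.5]
grip_width: 0.0513
gripper_force: 0.0
```

{"name": "play_rows", "arguments": {"commands": [[[1, 0, 0, 0, 0], [1, 0, 0, 0, 0], [1, 0, 0, 0, 0], [1, 0, 0, 0, 0], [1, 0, 0, 0, 0], [1, 0, 0, 0, 0], [1, 0, 0, 0, 0], [1, 0, 0, 0, 0], [1, 0, 0, 0, 0], [1, 0, 0, 0, 0]]]}}

```text
clock: 18.45
tcp_pos: [0.5206, -0.2188, 0.101]
orientation: [2.344, 2.089, 0.001]
contact_force: [0.3, -0.7, 5.7]
grip_width: 0.0073
gripper_force: 79.0
```

{"name": "play_rows", "arguments": {"commands": [[[1, 0, 0, -0.03, 0], [1, 0, 0, -0.08, 0], [1, 0, 0, -0.14, 0], [1, 0, 0, -0.22, 0], [1, 0, 0, -0.32, 0], [1, 0, 0, -0.42, 0], [1, 0, 0, -0.54, 0], [1, 0, 0, -0.66, 0], [1, 0, 0, -0.75, 0], [1, 0, 0, -0.78, 0], [1, 0, 0, -0.78, 0], [1, 0, 0, -0.78, 0]]]}}

```text
clock: 19.45
tcp_pos: [0.5189, -0.2185, 0.2556]
orientation: [-2.345, -2.089, 0.002]
contact_force: [0.2, -0.2, -1.6]
grip_width: 0.0068
gripper_force: 79.7
```

```bash
python3 go.py 0.5307 0.1971 0.255 1.444
python3 - <<'E'
from h import *
s=grab("side","p1s");t=grab("top","p1")
for v in (s,t):
  for n in("panel0","shield"): print(n,[(round(d["score"],2),[int(x) for x in d["rect"]]) for d in viewer.trace(v,n)])
E
```

```text
t 19.4 p [ 0.5189 -0.2185  0.2556] yaw 1.4555 F [ 0.2 -0.2 -1.6] w 0.0068 g 79.7 j [ 0.88  0.36 -0.75  1.76  0.27  1.13 -0.07]
shift [ 2.0709 -0.1802  0.0031] turn 0.0073
panel0 [(0.66, [340, 261, 377, 325]), (0.6, [361, 199, 412, 271]), (0.59, [206, 141, 307, 228])]
shield [(0.87, [288, 115, 326, 142]), (0.84, [399, 210, 442, 268]), (0.24, [323, 243, 441, 335])]
panel0 [(0.73, [408, 273, 476, 291]), (0.56, [431, 246, 490, 258])]
shield [(0.84, [420, 180, 490, 193]), (0.58, [216, 107, 260, 159])]
```

{"name": "play_rows", "arguments": {"commands": [[[1, 0.2, -0.018, 0, 0], [1, 0.4, -0.036, 0, 0], [1, 0.6, -0.054, 0, 0.007], [1, 0.75, -0.07, 0, 0.007], [1, 0.88, -0.08, 0, 0.007], [1, 0.96, -0.088, 0, 0.007], [1, 1, -0.09, 0, 0.007], [1, 1, -0.09, 0, 0.007], [1, 1, -0.09, 0, 0.007]]]}}

```text
clock: 20.5
tcp_pos: [0.5249, -0.0186, 0.2558]
orientation: [-2.357, -2.077, 0.001]
contact_force: [0.4, -1.1, -2.3]
grip_width: 0.0071
gripper_force: 79.6
```

{"name": "play_rows", "arguments": {"commands": [[[1, 0.2, -0.018, 0, 0], [1, 0.4, -0.036, 0, 0], [1, 0.6, -0.054, 0, 0], [1, 0.75, -0.065, 0, 0], [1, 0.88, -0.075, 0, 0], [1, 0.96, -0.08, 0, 0], [1, 1, -0.08, 0, 0], [1, 1, -0.08, 0, 0], [1, 1, -0.08, 0, 0]]]}}

```text
clock: 21.25
tcp_pos: [0.5347, 0.1806, 0.2556]
orientation: [2.359, 2.074, -0.002]
contact_force: [0.7, -1.5, -2.0]
grip_width: 0.0068
gripper_force: 79.6
```

```bash
python3 go.py 0.5307 0.1971 0.165 1.444
```

```text
t 21.2 p [0.5347 0.1806 0.2556] yaw 1.4428 F [ 0.7 -1.5 -2. ] w 0.0068 g 79.6 j [ 0.24  0.4  -0.87  1.75  0.33  1.15 -0.86]
shift [ 0.0799 -0.0302  0.4531] turn -0.0008
```

{"name": "play_rows", "arguments": {"commands": [[[1, 0.08, -0.03, 0.06, 0], [1, 0.08, -0.03, 0.15, 0], [1, 0.08, -0.03, 0.25, 0], [1, 0.08, -0.03, 0.35, 0], [1, 0.08, -0.03, 0.42, 0], [1, 0.08, -0.03, 0.45, 0], [1, 0.08, -0.03, 0.45, 0], [1, 0.08, -0.03, 0.45, 0]]]}}

```text
clock: 21.92
tcp_pos: [0.5307, 0.1987, 0.1665]
orientation: [2.358, 2.076, 0.0]
contact_force: [0.3, 0.4, -1.5]
grip_width: 0.007
gripper_force: 79.5
```

```bash
python3 go.py 0.5310 0.1966 0.12 1.443;python3 - <<'E'
from h import *
s=grab("side");t=grab("top")
a=cv2.resize(t["pixels"][175:305,165:305],None,fx=2.8,fy=2.8,interpolation=2);b=cv2.resize(s["pixels"][110:240,195:335],None,fx=2.8,fy=2.8,interpolation=2)
cv2.imwrite("pics/r1c.png",np.hstack([a,b])[:,:,::-1])
E
```

```text
t 21.9 p [0.5307 0.1987 0.1665] yaw 1.4437 F [ 0.3  0.4 -1.5] w 0.007 g 79.5 j [ 0.16  0.5  -0.82  1.84  0.43  0.99 -0.97]
shift [-0.0102  0.0028  0.2327] turn 0.0005
```

View pics/r1c.png

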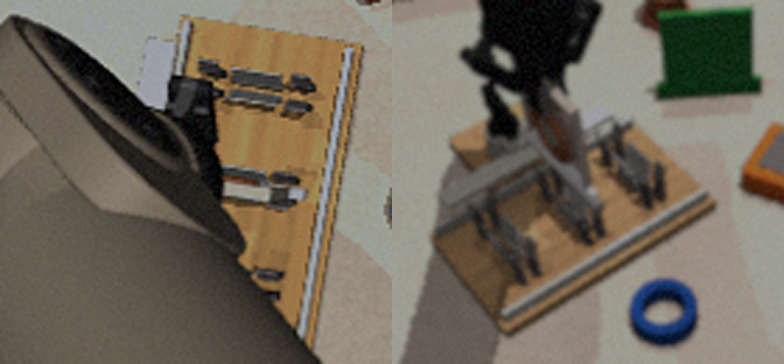

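{"name": "play_rows", "arguments": {"commands": [[[1, -0.008, 0.002, 0.05, 0], [1, -0.008, 0.002, 0.1, 0], [1, -0.008, 0.002, 0.15, 0], [1, -0.008, 0.002, 0.2, 0], [1, -0.008, 0.002, 0.22, 0], [1, -0.008, 0.002, 0.24, 0], [1, -0.008, 0.002, 0.24, 0]]]}}

```text
clock: 22.6
tcp_pos: [0.5304, 0.1976, 0.1175]
orientation: [-2.357, -2.077, 0.001]
contact_force: [0.6, -0.8, -3.6]
grip_width: 0.0069
gripper_force: 79.3
```

```bash
python3 go.py 0.5310 0.1966 0.101 1.443
```

```text
t 22.6 p [0.5304 0.1976 0.1175] yaw 1.4448 F [ 0.6 -0.8 -3.6] w 0.0069 g 79.3 j [ 0.13  0.56 -0.78  1.88  0.49  0.91 -1.02]
shift [-0.0047  0.0038  0.0826] turn 0.0011
```

{"name": "play_rows", "arguments": {"commands": [[[1, -0.003, 0.003, 0.02, 0], [1, -0.003, 0.003, 0.04, 0], [1, -0.003, 0.003, 0.06, 0], [1, -0.003, 0.003, 0.075, 0], [1, -0.003, 0.003, 0.085, 0], [1, -0.003, 0.003, 0.09, 0], [1, -0.003, 0.003, 0.09, 0], [1, -0.003, 0.003, 0.09, 0]]]}}

```text
clock: 23.27
tcp_pos: [0.5312, 0.1976, 0.101]
orientation: [2.357, 2.077, 0.002]
contact_force: [-1.6, 0.6, 7.1]
grip_width: 0.0071
gripper_force: 81.1
```

```bash
python3 go.py 0.5310 0.1966 0.101 1.443
```

```text
t 23.3 p [0.5312 0.1976 0.101 ] yaw 1.445 F [-1.6  0.6  7.1] w 0.0071 g 81.1 j [ 0.12  0.58 -0.77  1.89  0.52  0.88 -1.03]
shift [-0.0051 -0.0002 -0.0001] turn 0.0013
```

{"name": "play_rows", "arguments": {"commands": [[[1, 0, 0, 0.015, 0], [1, 0, 0, 0.03, 0], [1, 0, 0, 0.03, 0], [1, 0, 0, 0.03, 0]]]}}

```text
clock: 23.6
tcp_pos: [0.5327, 0.1975, 0.1006]
orientation: [2.354, 2.072, 0.003]
contact_force: [-14.2, -11.2, 57.8]
grip_width: 0.0069
gripper_force: 89.0
```

{"name": "play_rows", "arguments": {"commands": [[[0, 0, 0, -0.03, 0], [0, 0, 0, -0.03, 0], [0, 0, 0, -0.03, 0], [0, 0, 0, -0.03, 0], [0, 0, 0, -0.03, 0], [0, 0, 0, -0.15, 0], [0, 0, 0, -0.3, 0], [0, 0, 0, -0.5, 0], [0, 0, 0, -0.6, 0], [0, 0, 0, -0.6, 0], [0, 0, 0, -0.6, 0]]]}}

```text
clock: 24.52
tcp_pos: [0.5314, 0.1971, 0.2147]
orientation: [2.357, 2.076, 0.002]
contact_force: [-0.2, -0.4, -0.5]
grip_width: 0.0426
gripper_force: 0.0
```

```bash
python3 go.py 0.4551 -0.2112 0.20 1.4584;python3 - <<'E'
from h import *
s=grab("side");t=grab("top")
for v in (s,t):
  for n in("panel0","shield"): print(n,[(round(d["score"],2),[int(x) for x in d["rect"]]) for d in viewer.trace(v,n)])
rp=(.5307,.1971,-.1268)
def w(p,l): c,s_=np.cos(p[2]),np.sin(p[2]);return (p[0]+c*l[0]-s_*l[1],p[1]+s_*l[0]+c*l[1])
for dz in(0,.016): print(proj(s,[(*w(rp,(0,y)),z+dz) for y,z in((.05,.135),(-.05,.135),(.06,.015),(-.06,.015))]).round(0).tolist())
E
```

```text
t 24.5 p [0.5314 0.1971 0.2147] yaw 1.4445 F [-0.2 -0.4 -0.5] w 0.0426 g 0.0 j [ 0.2   0.44 -0.85  1.79  0.38  1.07 -0.92]
shift [-2.0733 -0.1214  0.0722] turn -0.0088
panel0 [(0.8, [340, 262, 377, 315]), (0.73, [246, 148, 271, 199]), (0.61, [325, 225, 440, 334])]
shield [(0.91, [286, 114, 326, 143]), (0.74, [323, 223, 444, 335]), (0.69, [397, 212, 442, 269])]
panel0 [(0.95, [408, 275, 477, 292]), (0.76, [243, 236, 278, 245])]
shield [(0.86, [423, 180, 482, 194]), (0.78, [215, 108, 261, 156])]
[[243.0, 148.0], [264.0, 169.0], [248.0, 176.0], [272.0, 201.0]]
[[242.0, 143.0], [263.0, 165.0], [247.0, 172.0], [271.0, 197.0]]
```

{"name": "play_rows", "arguments": {"commands": [[[-0.2, -0.3, 0, 0, 0], [-0.2, -0.6, -0.03, 0, -0.009], [-0.2, -0.9, -0.05, 0, -0.009], [-0.2, -1, -0.06, 0, -0.009], [-0.2, -1, -0.06, 0, -0.009], [-0.2, -1, -0.06, 0, -0.009], [-0.2, -1, -0.06, 0, -0.009], [-0.2, -1, -0.06, 0, -0.009]]]}}

```text
clock: 25.48
tcp_pos: [0.4939, 0.0006, 0.2139]
orientation: [-2.342, -2.093, -0.001]
contact_force: [1.4, 1.0, 0.1]
grip_width: 0.0509
gripper_force: 0.0
```

{"name": "play_rows", "arguments": {"commands": [[[-0.2, -0.3, -0.03, 0, 0], [-0.2, -0.6, -0.05, 0, 0], [-0.2, -0.9, -0.08, 0, 0], [-0.2, -1, -0.09, 0, 0], [-0.2, -1, -0.09, 0, 0], [-0.2, -1, -0.09, 0, 0], [-0.2, -1, -0.09, 0, 0], [-0.2, -1, -0.09, 0, 0]]]}}

```text
clock: 26.15
tcp_pos: [0.4546, -0.1945, 0.2141]
orientation: [-2.339, -2.097, -0.002]
contact_force: [0.3, -0.5, 0.5]
grip_width: 0.0517
gripper_force: 0.0
```

```bash
python3 go.py 0.4551 -0.2112 0.10 1.4584;python3 - <<'E'
from h import *
s=grab("side");t=grab("top")
a=cv2.resize(t["pixels"][165:310,380:500],None,fx=3,fy=3,interpolation=2);b=cv2.resize(s["pixels"][200:345,310:460],None,fx=3,fy=3,interpolation=2)
cv2.imwrite("pics/q1c.png",np.hstack([a,b])[:,:,::-1])
E
```

```text
t 26.1 p [ 0.4546 -0.1945  0.2141] yaw 1.4618 F [ 0.3 -0.5  0.5] w 0.0517 g 0.0 j [ 0.95  0.29 -0.79  1.96  0.24  0.99 -0.06]
shift [-0.0835  0.0112  0.5704] turn 0.0022
```

View pics/q1c.png

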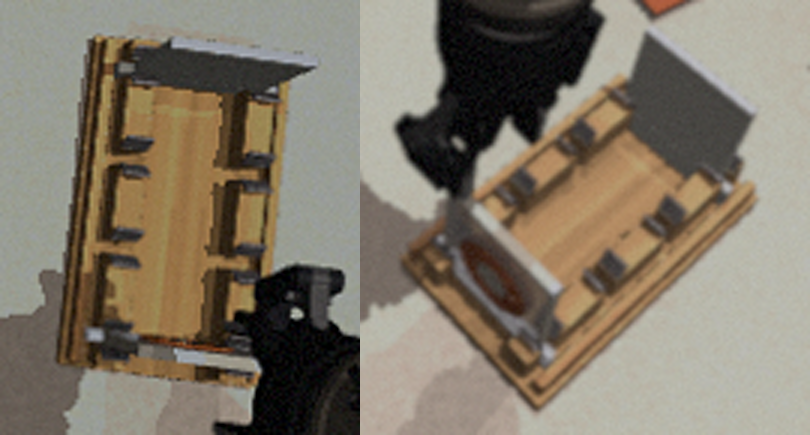

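The shield is upright in the far holder slot, and the second panel is upright in the near slot. Now I descend and grip it.

{"name": "play_rows", "arguments": {"commands": [[[-0.2, -0.08, 0.008, 0, 0.002], [-0.2, -0.08, 0.008, 0.1, 0.002], [-0.2, -0.08, 0.008, 0.22, 0.002], [-0.2, -0.08, 0.008, 0.32, 0.002], [-0.2, -0.08, 0.008, 0.42, 0.002], [-0.2, -0.08, 0.008, 0.5, 0.002], [-0.2, -0.08, 0.008, 0.565, 0.002], [-0.2, -0.08, 0.008, 0.57, 0.002], [-0.2, -0.08, 0.008, 0.57, 0.002]]]}}

```text
clock: 27.0
tcp_pos: [0.4535, -0.2124, 0.0998]
orientation: [-2.344, -2.091, 0.0]
contact_force: [-0.5, 0.1, -0.5]
grip_width: 0.0512
gripper_force: 0.0
```

{"name": "play_rows", "arguments": {"commands": [[[1, 0, 0, 0, 0], [1, 0, 0, 0, 0], [1, 0, 0, 0, 0], [1, 0, 0, 0, 0], [1, 0, 0, 0, 0], [1, 0, 0, 0, 0], [1, 0, 0, 0, 0], [1, 0, 0, 0, 0], [1, 0, 0, 0, 0], [1, 0, 0, 0, 0]]]}}

```text
clock: 27.83
tcp_pos: [0.4546, -0.2132, 0.1011]
orientation: [2.344, 2.088, 0.002]
contact_force: [0.8, -0.1, 6.0]
grip_width: 0.0071
gripper_force: 79.1
```

{"name": "play_rows", "arguments": {"commands": [[[1, 0, 0, -0.03, 0], [1, 0, 0, -0.08, 0], [1, 0, 0, -0.14, 0], [1, 0, 0, -0.22, 0], [1, 0, 0, -0.32, 0], [1, 0, 0, -0.42, 0], [1, 0, 0, -0.54, 0], [1, 0, 0, -0.66, 0], [1, 0, 0, -0.75, 0], [1, 0, 0, -0.78, 0], [1, 0, 0, -0.78, 0], [1, 0, 0, -0.78, 0]]]}}

```text
clock: 28.83
tcp_pos: [0.4524, -0.2127, 0.2555]
orientation: [-2.345, -2.089, 0.002]
contact_force: [-0.6, -0.6, -3.2]
grip_width: 0.0068
gripper_force: 78.8
```

```bash
python3 go.py 0.6051 0.1876 0.255 1.444
```

```text
t 28.8 p [ 0.4524 -0.2127  0.2555] yaw 1.4554 F [-0.6 -0.6 -3.2] w 0.0068 g 78.8 j [ 1.    0.25 -0.79  1.89  0.2   1.08  0.01]
shift [2.0761e+00 5.2810e-01 1.3000e-03] turn 0.0072
```

{"name": "play_rows", "arguments": {"commands": [[[1, 0.2, 0.05, 0, 0], [1, 0.4, 0.1, 0, 0], [1, 0.6, 0.16, 0, 0.007], [1, 0.75, 0.2, 0, 0.007], [1, 0.88, 0.23, 0, 0.007], [1, 0.96, 0.26, 0, 0.007], [1, 1, 0.264, 0, 0.007], [1, 1, 0.264, 0, 0.007], [1, 1, 0.264, 0, 0.007]]]}}

```text
clock: 29.58
tcp_pos: [0.5278, -0.021, 0.2549]
orientation: [-2.356, -2.076, 0.003]
contact_force: [-0.3, 0.6, -2.1]
grip_width: 0.0071
gripper_force: 78.6
```

{"name": "play_rows", "arguments": {"commands": [[[1, 0.2, 0.05, 0, 0], [1, 0.4, 0.1, 0, 0], [1, 0.6, 0.16, 0, 0], [1, 0.75, 0.2, 0, 0], [1, 0.88, 0.23, 0, 0], [1, 0.96, 0.26, 0, 0], [1, 1, 0.264, 0, 0], [1, 1, 0.264, 0, 0], [1, 1, 0.264, 0, 0]]]}}

```text
clock: 30.33
tcp_pos: [0.6062, 0.1695, 0.2555]
orientation: [2.358, 2.075, -0.003]
contact_force: [-0.5, -0.7, -2.4]
grip_width: 0.0066
gripper_force: 78.7
```

```bash
python3 go.py 0.6057 0.1868 0.165 1.444
```

```text
t 30.3 p [0.6062 0.1695 0.2555] yaw 1.4431 F [-0.5 -0.7 -2.4] w 0.0066 g 78.7 j [ 0.22  0.51 -0.84  1.6   0.4   1.21 -0.82]
shift [ 0.0865 -0.0131  0.4523] turn -0.0006
```

{"name": "play_rows", "arguments": {"commands": [[[1, 0.085, -0.013, 0.06, 0], [1, 0.085, -0.013, 0.15, 0], [1, 0.085, -0.013, 0.25, 0], [1, 0.085, -0.013, 0.35, 0], [1, 0.085, -0.013, 0.42, 0], [1, 0.085, -0.013, 0.45, 0], [1, 0.085, -0.013, 0.45, 0], [1, 0.085, -0.013, 0.45, 0]]]}}

```text
clock: 31.0
tcp_pos: [0.6063, 0.1881, 0.1667]
orientation: [2.358, 2.076, 0.0]
contact_force: [0.1, -0.3, -1.4]
grip_width: 0.0068
gripper_force: 78.7
```

```bash
python3 go.py 0.6057 0.1868 0.118 1.444;python3 - <<'E'
from h import *
s=grab("side")
b=cv2.resize(s["pixels"][110:240,195:335],None,fx=4,fy=4,interpolation=2)
cv2.imwrite("pics/r2c.png",b[:,:,::-1])
E
```

```text
t 31.0 p [0.6063 0.1881 0.1667] yaw 1.4437 F [ 0.1 -0.3 -1.4] w 0.0068 g 78.7 j [ 0.16  0.6  -0.8   1.68  0.48  1.07 -0.91]
shift [-0.0068 -0.0023  0.2434] turn -0.0002
```

View pics/r2c.png

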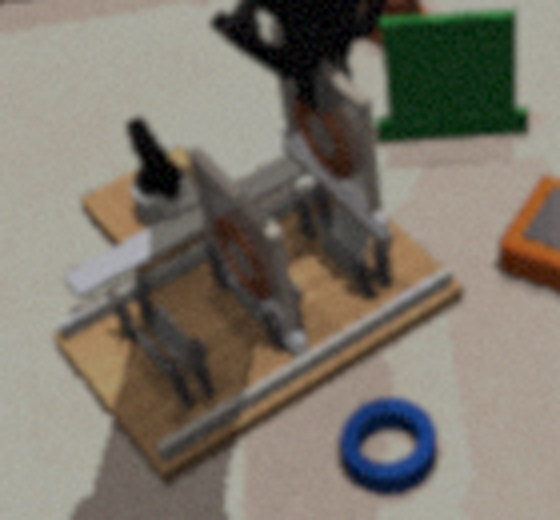

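The first panel is upright and home at (245,250) in the crop. The second is above its slot at (335,150), and the knob wing is open.

{"name": "play_rows", "arguments": {"commands": [[[1, -0.006, -0.002, 0.05, 0], [1, -0.006, -0.002, 0.1, 0], [1, -0.006, -0.002, 0.15, 0], [1, -0.006, -0.002, 0.2, 0], [1, -0.006, -0.002, 0.22, 0], [1, -0.006, -0.002, 0.24, 0], [1, -0.006, -0.002, 0.24, 0]]]}}

```text
clock: 31.63
tcp_pos: [0.6052, 0.1876, 0.1176]
orientation: [-2.357, -2.077, 0.001]
contact_force: [-0.3, -0.8, -1.7]
grip_width: 0.0066
gripper_force: 78.6
```

```bash
python3 go.py 0.6057 0.1868 0.101 1.444
```

```text
t 31.6 p [0.6052 0.1876 0.1176] yaw 1.4448 F [-0.3 -0.8 -1.7] w 0.0066 g 78.6 j [ 0.14  0.65 -0.77  1.72  0.53  0.99 -0.95]
shift [-0.0038  0.003   0.083 ] turn 0.0005
```

{"name": "play_rows", "arguments": {"commands": [[[1, -0.003, 0.002, 0.02, 0], [1, -0.003, 0.002, 0.04, 0], [1, -0.003, 0.002, 0.06, 0], [1, -0.003, 0.002, 0.075, 0], [1, -0.003, 0.002, 0.085, 0], [1, -0.003, 0.002, 0.093, 0], [1, -0.003, 0.002, 0.093, 0], [1, -0.003, 0.002, 0.093, 0]]]}}

```text
clock: 32.3
tcp_pos: [0.6058, 0.1879, 0.1011]
orientation: [2.357, 2.077, 0.001]
contact_force: [-5.0, -0.6, 11.7]
grip_width: 0.0069
gripper_force: 81.0
```

```bash
python3 go.py 0.6057 0.1868 0.101 1.444
```

```text
t 32.3 p [0.6058 0.1879 0.1011] yaw 1.445 F [-5.  -0.6 11.7] w 0.0069 g 81.0 j [ 0.13  0.67 -0.76  1.73  0.55  0.96 -0.96]
shift [-0.0054  0.0001  0.0006] turn 0.0006
```

{"name": "play_rows", "arguments": {"commands": [[[1, 0, 0, 0.01, 0], [1, 0, 0, 0.015, 0], [1, 0, 0, 0.015, 0], [1, 0, 0, 0.015, 0]]]}}

```text
clock: 32.63
tcp_pos: [0.6063, 0.1879, 0.1011]
orientation: [2.356, 2.075, 0.002]
contact_force: [-10.0, -5.8, 32.8]
grip_width: 0.0076
gripper_force: 83.9
```

{"name": "play_rows", "arguments": {"commands": [[[0, 0, 0, -0.015, 0], [0, 0, 0, -0.015, 0], [0, 0, 0, -0.015, 0], [0, 0, 0, -0.015, 0], [0, 0, 0, -0.015, 0], [0, 0, 0, -0.15, 0], [0, 0, 0, -0.3, 0], [0, 0, 0, -0.5, 0], [0, 0, 0, -0.6, 0], [0, 0, 0, -0.6, 0], [0, 0, 0, -0.6, 0]]]}}

```text
clock: 33.55
tcp_pos: [0.6063, 0.1872, 0.2175]
orientation: [2.356, 2.076, 0.003]
contact_force: [0.1, -0.3, -0.5]
grip_width: 0.0422
gripper_force: 0.0
```

```bash
python3 go.py 0.547 0.3222 0.20 1.33;python3 - <<'E'
from h import *
s=grab("side");t=grab("top")
for v in (s,t):
  for n in("panel0","shield"): print(n,[(round(d["score"],2),[int(x) for x in d["rect"]]) for d in viewer.trace(v,n)])
rp=(.5307,.1971,-.1268)
def w(p,l): c,s_=np.cos(p[2]),np.sin(p[2]);return (p[0]+c*l[0]-s_*l[1],p[1]+s_*l[0]+c*l[1])
for dz in(0,.016): print(proj(s,[(*w(rp,(.075,y)),z+dz) for y,z in((.05,.135),(-.05,.135),(.06,.015),(-.06,.015))]).round(0).tolist())
E
```

```text
t 33.5 p [0.6063 0.1872 0.2175] yaw 1.4445 F [ 0.1 -0.3 -0.5] w 0.0422 g 0.0 j [ 0.18  0.55 -0.83  1.63  0.44  1.15 -0.88]
shift [ 0.632  -0.3794  0.087 ] turn 0.0729
panel0 [(0.78, [242, 146, 271, 198]), (0.62, [268, 136, 290, 187])]
shield [(0.69, [206, 140, 311, 228]), (0.6, [397, 206, 442, 268]), (0.6, [288, 113, 327, 144])]
panel0 []
shield [(0.78, [221, 109, 260, 146]), (0.73, [420, 177, 487, 193]), (0.66, [268, 205, 281, 212])]
[[266.0, 135.0], [288.0, 155.0], [269.0, 163.0], [293.0, 187.0]]
[[266.0, 131.0], [288.0, 151.0], [269.0, 160.0], [293.0, 184.0]]
```

{"name": "play_rows", "arguments": {"commands": [[[-0.2, 0.632, -0.379, 0.08, 0.073], [-0.2, 0.632, -0.379, 0.08, 0.073], [-0.2, 0.632, -0.379, 0.08, 0.073], [-0.2, 0.632, -0.379, 0.08, 0.073], [-0.2, 0.632, -0.379, 0.08, 0.073], [-0.2, 0.632, -0.379, 0.08, 0.073], [-0.2, 0.632, -0.379, 0.08, 0.073], [-0.2, 0.632, -0.379, 0.08, 0.073]]], "grip_force": 30}}

```text
clock: 34.52
tcp_pos: [0.5475, 0.3201, 0.2]
orientation: [2.474, 1.935, -0.001]
contact_force: [0.4, 0.2, 1.1]
grip_width: 0.0512
gripper_force: 0.0
```

```bash
python3 go.py 0.547 0.3222 0.061 1.33
```

```text
t 34.5 p [0.5475 0.3201 0.2   ] yaw 1.3275 F [0.4 0.2 1.1] w 0.0512 g 0.0 j [-0.06  0.57 -0.81  1.65  0.44  1.12 -1.23]
shift [ 0.0104 -0.0049  0.695 ] turn -0.0016
```

{"name": "play_rows", "arguments": {"commands": [[[-0.2, 0.01, -0.005, 0.15, 0], [-0.2, 0.01, -0.005, 0.3, 0], [-0.2, 0.01, -0.005, 0.42, 0], [-0.2, 0.01, -0.005, 0.54, 0], [-0.2, 0.01, -0.005, 0.63, 0], [-0.2, 0.01, -0.005, 0.69, 0], [-0.2, 0.01, -0.005, 0.69, 0], [-0.2, 0.01, -0.005, 0.69, 0]]]}}

```text
clock: 35.18
tcp_pos: [0.5464, 0.3233, 0.0625]
orientation: [2.473, 1.937, -0.001]
contact_force: [-0.0, -0.3, 0.6]
grip_width: 0.0515
gripper_force: 0.0
```

{"name": "play_rows", "arguments": {"commands": [[[1, 0, 0, 0, 0], [1, 0, 0, 0, 0], [1, 0, 0, 0, 0], [1, 0, 0, 0, 0], [1, 0, 0, 0, 0], [1, 0, 0, 0, 0], [1, 0, 0, 0, 0], [1, 0, 0, 0, 0], [1, 0, 0, 0, 0], [1, 0, 0, 0, 0]]]}}

```text
clock: 36.02
tcp_pos: [0.5476, 0.3243, 0.064]
orientation: [2.473, 1.936, 0.005]
contact_force: [2.9, -2.3, 6.0]
grip_width: 0.0132
gripper_force: 34.0
```

```bash
python3 go.py 0.547 0.3222 0.061 -0.127; python3 -c "
from h import *
print(get_obs()['moment'])"
```

```text
t 36.0 p [0.5476 0.3243 0.064 ] yaw 1.3287 F [ 2.9 -2.3  6. ] w 0.0132 g 34.0 j [-0.13  0.72 -0.72  1.74  0.58  0.9  -1.34]
shift [-0.0111 -0.0004  0.0152] turn 0.9267
[-0.30119153 -0.43304087 -0.30829374]
```

Gripped (13 mm, wing aligned). Now I turn it clockwise toward closed.

{"name": "play_rows", "arguments": {"commands": [[[1, 0, 0, 0, 0.06], [1, 0, 0, 0, 0.12], [1, 0, 0, 0, 0.18], [1, 0, 0, 0, 0.24], [1, 0, 0, 0, 0.3], [1, 0, 0, 0, 0.36], [1, 0, 0, 0, 0.42], [1, 0, 0, 0, 0.48], [1, 0, 0, 0, 0.54], [1, 0, 0, 0, 0.6], [1, 0, 0, 0, 0.66], [1, 0, 0, 0, 0.72]]]}}

```text
clock: 37.02
tcp_pos: [0.5491, 0.3229, 0.0641]
orientation: [3.126, 0.303, 0.008]
contact_force: [6.9, -4.0, 4.9]
grip_width: 0.0133
gripper_force: 33.6
```

```bash
python3 go.py 0.547 0.3222 0.061 -0.127; python3 -c "
from h import *
print(get_obs()['moment'])"
```

```text
t 37.0 p [0.5491 0.3229 0.0641] yaw 0.1929 F [ 6.9 -4.   4.9] w 0.0133 g 33.6 j [-0.3   0.65 -0.45  1.75  0.37  0.82 -2.31]
shift [-0.0112  0.0013  0.0152] turn 0.2037
[-0.88160377 -1.20798692  0.06470573]
```

{"name": "play_rows", "arguments": {"commands": [[[1, 0, 0, 0, 0.05], [1, 0, 0, 0, 0.1], [1, 0, 0, 0, 0.15], [1, 0, 0, 0, 0.19], [1, 0, 0, 0, 0.21], [1, 0, 0, 0, 0.21], [1, 0, 0, 0, 0.21]]]}}

```text
clock: 37.6
tcp_pos: [0.5492, 0.3222, 0.064]
orientation: [3.134, -0.207, 0.008]
contact_force: [5.6, -5.9, 6.4]
grip_width: 0.0135
gripper_force: 33.8
```

```bash
python3 go.py 0.547 0.3222 0.061 -0.127; python3 -c "
from h import *
print(get_obs()['moment'])"
```

```text
t 37.6 p [0.5492 0.3222 0.064 ] yaw -0.1321 F [ 5.6 -5.9  6.4] w 0.0135 g 33.8 j [-0.36  0.63 -0.37  1.76  0.31  0.81 -2.59]
shift [-0.011   0.0016  0.0152] turn -0.0032
[-1.07089553 -1.21766663  0.26571028]
```

{"name": "play_rows", "arguments": {"commands": [[[1, 0, 0, 0, 0.015], [1, 0, 0, 0, 0.03], [1, 0, 0, 0, 0.03], [1, 0, 0, 0, 0.03], [1, 0, 0, 0, 0.03]]]}}

```text
clock: 38.02
tcp_pos: [0.549, 0.3222, 0.0641]
orientation: [3.128, -0.277, 0.008]
contact_force: [4.7, -6.2, 8.1]
grip_width: 0.0137
gripper_force: 49.2
```

```bash
python3 go.py ; python3 -c "
from h import *
print(get_obs()['moment'])"
```

```text
t 38.0 p [0.549  0.3222 0.0641] yaw -0.1767 F [ 4.7 -6.2  8.1] w 0.0137 g 49.2 j [-0.37  0.63 -0.36  1.76  0.3   0.8  -2.63]
[-1.2727509 -1.1083063  1.0494853]
```

At the closed stop (moment 1.05 N m). Now I release and rise.

{"name": "play_rows", "arguments": {"commands": [[[-0.2, 0, 0, 0, 0], [-0.2, 0, 0, 0, 0], [-0.2, 0, 0, 0, 0], [-0.2, 0, 0, 0, 0], [-0.2, 0, 0, 0, 0], [-0.2, 0, 0, -0.2, 0], [-0.2, 0, 0, -0.4, 0], [-0.2, 0, 0, -0.6, 0], [-0.2, 0, 0, -0.8, 0], [-0.2, 0, 0, -0.9, 0], [-0.2, 0, 0, -0.9, 0], [-0.2, 0, 0, -0.9, 0]]]}}

```text
clock: 39.02
tcp_pos: [0.5462, 0.3247, 0.2439]
orientation: [-3.127, 0.279, -0.004]
contact_force: [-0.7, -0.0, -0.5]
grip_width: 0.0514
gripper_force: 0.0
```

{"name": "play_rows", "arguments": {"commands": [[[-0.2, 0.05, 1, 0, -0.1], [-0.2, 0.05, 1, 0, -0.1], [-0.2, 0.05, 1, 0, -0.1], [-0.2, 0.05, 1, 0, -0.1], [-0.2, 0.05, 1, 0, -0.1], [-0.2, 0.05, 1, 0, -0.1], [-0.2, 0.05, 1, 0, -0.1], [-0.2, 0.05, 1, 0, -0.1]]]}}

```text
clock: 39.68
tcp_pos: [0.5197, 0.126, 0.2414]
orientation: [-3.141, 0.032, 0.003]
contact_force: [0.8, 1.0, 0.2]
grip_width: 0.0513
gripper_force: 0.0
```

{"name": "play_rows", "arguments": {"commands": [[[-0.2, 0, 0.9, 0, -0.1], [-0.2, 0, 0.9, 0, -0.1], [-0.2, 0, 0.9, 0, -0.1], [-0.2, 0, 0.9, 0, -0.1], [-0.2, 0, 0.9, 0, -0.1], [-0.2, 0, 0.9, 0, -0.1], [-0.2, 0, 0.9, 0, -0.1], [-0.2, 0, 0.9, 0, -0.1]]]}}

```text
clock: 40.35
tcp_pos: [0.5169, -0.0518, 0.2421]
orientation: [-3.133, -0.219, 0.001]
contact_force: [1.3, 0.2, 0.3]
grip_width: 0.0511
gripper_force: 0.0
```

```bash
python3 go.py
python3 - <<'E'
from h import *
s=grab("side");t=grab("top")
a=cv2.resize(t["pixels"][120:320,160:510],None,fx=2.2,fy=2.2,interpolation=2)
b=s["pixels"][110:250,190:460];b=cv2.resize(b,(a.shape[1]//2,int(140*a.shape[1]/540)),interpolation=2)
c=s["pixels"][200:340,190:460];c=cv2.resize(c,(a.shape[1]-b.shape[1],b.shape[0]))
o=np.vstack([a,np.hstack([b,c])]);print(o.shape)
cv2.imwrite("pics/fin.png",o[:600,:800,::-1])
E
```

```text
t 40.4 p [ 0.5169 -0.0518  0.2421] yaw 0.1399 F [1.3 0.2 0.3] w 0.0511 g 0.0 j [ 0.28  0.23 -0.35  1.89  0.09  1.03 -1.54]
(639, 770, 3)
```

View pics/fin.png

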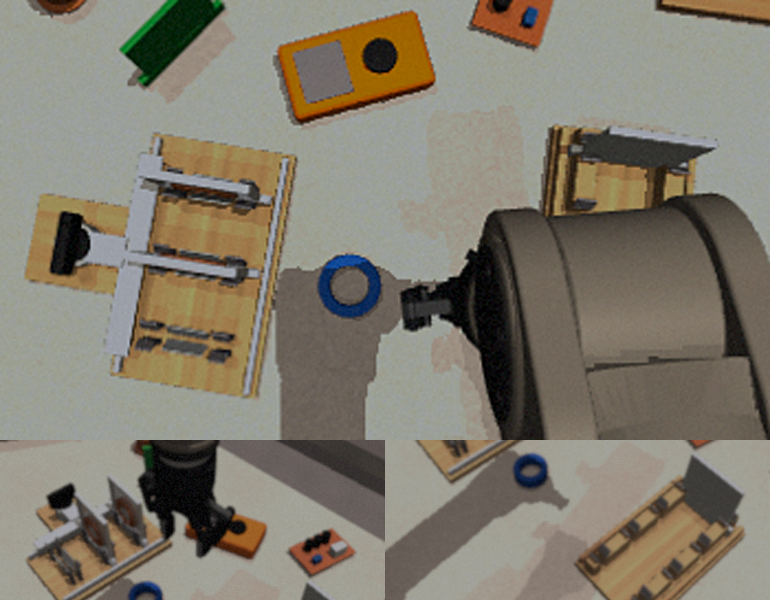

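The wing is closed, the keeper lies over both upright panels' shoulders, the shield stands in the holder, and the tape and meter haven't moved. Handing in.

```bash
python3 -c "
from bench import r
print(r.hand_in())"
```

```text
the job is handed in; nothing more can be done
None
```

The job is handed in at about 40 s of the 208 s allowed. Both coil panels (only two were present) are home in clip slots 1 and 2, and the knob is back at its closed stop with the keeper over them. The shield stands in holder slot 3, and the tape roll and meter were left alone; no verdict came back on hand-in.

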